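# Seat a keyed vial insert in a dry-block heater and load the vial

## Robot

A 6-joint arm with a two-finger parallel gripper is mounted at the origin on a cart in front of the work surface, level with it; the furniture and walls round the work are solid. World frame = base frame: x ahead of the robot, y to its left, z up, the work surface at z = 0. Lengths are in mm, angles in rad, forces in N, time in s.
With the tool pointing down it reaches from about 300 to 875 mm from the base axis. Payload 4.2 kg.
Tool frame: the origin (TCP) lies between the finger pads; the fingertips stand 22 mm ahead of it and the grasp point (between the pads) lies 3 mm ahead of it; z points along the fingers, y is the line along which they close (so a half turn about z gives the same grasp; the last joint's range is limited). The gripper opens to 85 mm and grips with 20 to 120 N. Pads are 22 mm wide; open, the fingers measure 114 mm over their backs; the gripper's body (76 mm by 85 mm) begins 54 mm behind the grasp point. The pads swing forward as they close: fully open they stand 13 mm farther back than shut.
Start: joints at [1.254, 0.32, 1.565, -0, 1.257, -0.02], TCP at [168.166, 549.872, 253.338] pointing down, gripper open.
Joint ranges: [-3.11, 3.11], [-0.84, 2.01], [0.21, 2.61], [-1.34, 4.49], [0.05, 2.63], [-2.56, 2.56]. Speed limits (rad/s): [2.57, 2.57, 3.14, 3.14, 3.14, 3.14].

## Interface

Orientations are given as a unit quaternion [x, y, z, w].
In Python, from bench import read_state, get_image, job_done gives the robot as it stands. The module is installed in compiled form; this text tells all that it offers.
- The arm moves only by the tool move_arm, never from a script. Its argument "rows" is a list of rows, each a list of 3 entries, a list of its own where there are three numbers: the shift along the tool's x, y, z in m, then the turn about the tool's z in rad, then the closure, from -1 (fully open) to 1 (shut). In form: [[[tx, ty, tz], spin, grip], ...]. A call has 1 to 20 rows; each row is the pose to reach, as a shift and turn from the pose commanded when the call began, along the tool's axes at that moment; what a row does not reach only later rows make up. A row lasts 1/12 s, in which the tool goes at most 41.7 mm and 7.16 degrees, less where a joint would pass 70% of its speed; a pose out of reach is approached as far as the arm can. A call with a gripper value outside its range is refused whole. The fingers move at their own pace and stop on an object; "squeeze" is the grip in N (left out, the last holds). Time passes only in rows, so rows that repeat a pose let the fingers close. It gives the time, the measured TCP pose, the force, the opening and the grip force at its end, in the units of the state.
- read_state(): the state, without advancing time (a new reading comes with each control period).
- get_image(name): name is "scene" or "top" or "wrist"; returns a dict with "img" (420x560x3 uint8, blue, green, red), "fx", "fy", "cx", "cy" (pixels), "pose" (4x4, takes a point from camera to world coordinates). Camera axes: x right, y down, z forward; pixel columns grow to the right and rows downward; lengths in mm; the calibration is good to about 2 mm. A picture is of the moment at which its call begins. There is no depth.
- job_done(): hands the job in; it is judged then, once.
The state is a dict: "t": time; "qpos": joint angles; "qd": joint speeds; "joint_torque": joint torques, N m; "tcp_pos": TCP position; "tool_rot": TCP orientation; "wrist_force": force on the tool from outside, world axes, zero at the start; "moment": the same for the moment, N m; "opening": finger opening in mm; "grasp_force": force on a finger pad.
Only numpy, scipy, OpenCV 4.12 (cv2) and the standard library are available. Lean on these libraries where they do the work, as an engineer would, in place of code of your own. Each camera call takes 0.05 s, during which the arm holds its last target. There are 200 camera calls.

## Task

Take the blue vial insert from its grey parking stand and set it in the round well of the dry-block heater, pressing only lightly while you turn and shuffle it until the tongue on its underside drops into the slot in the well's floor and it is fully home. Then stand the green-capped vial upright in the insert's bore, gently, and let go; leave the other vials standing where they are.

Things in the scene. Friction and masses are not known exactly. Their poses are not given: they have to be found in the camera images.
- insert: Loose vial insert, about 160 g, 61 mm tall. Origin: centre of its lowest face, z up. From the bottom: tongue 32 (x) by 10 (y) mm, 9 mm tall, the same after half a turn; round aluminium pilot 45 mm across, 9 to 27 mm up; blue square head 42x42 mm, faces along x and y, 27 to 61 mm up: grasp it there across two parallel faces. It starts on the stand.
- insert_bore (a point): Centre of the mouth of the insert's bore, in the head's top face. The bore is round, upright, 29 mm wide and 20 mm deep (its floor is 41 mm above the insert's origin).
- heater: Dry-block heater, fixed: white housing 142x150x40 mm with an aluminium block 84x84 mm on it, block top 67 mm above the worktop. Origin on the worktop under the well's axis, z up; control strip at its -x side. Fully home, the insert's origin is 42 mm above the worktop and its head 2 mm above the block. More than 45 N between insert and heater does damage.
- well_mouth (a point): Centre of the well's mouth, in the block's top face: a round hole 49 mm wide (2 mm play round the pilot) and 16 mm deep.
- well_floor_centre (a point): Centre of the well's dark floor, 51 mm above the worktop. Slot in it for the tongue: 35x13 mm, 11 mm deep. Its long way is NOT measured: up to 0.5 rad either way from the heater's x axis; stiff, do not turn the floor. The tongue drops in only within about 0.09 rad, less off centre; else the insert stands 9 mm high. Press some 3 to 10 N while turning and shuffling.
- green_vial: Loose glass vial with a GREEN cap, 25 mm across, 52 mm tall, 22 g, upright. Origin: centre of its underside, z up. Grasp it near the top, as 20 mm of it goes into the bore. Not to be pressed with more than 30 N against the insert.
- white_vial: Vial of the same size with a WHITE cap; bystander, loose. Origin under its centre.
- black_vial: Vial of the same size with a BLACK cap; bystander, loose. Origin under its centre.
- stand: Grey parking stand, fixed to the worktop: ring 62 mm across (foot 70 mm), lip 16 mm high; the insert's pilot rests on a ledge 12 mm above the worktop inside it, so the insert's origin starts 3 mm above the worktop. Origin on the worktop under its centre.

How it is judged (in metres and radians):
On the way:
1. the insert is fully home in the heater's well, before the vial is put in (z of insert in the frame of heater between 0.038 and 0.0445 m and horizontal distance between insert and heater below 0.006 m and angle between insert's own z axis and vertical below 0.08 rad and horizontal distance between green_vial and insert above 0.03 m), for 0.2 s.
At the end, for the whole second after the job is handed in: Insert home in the well (under 2.5 mm proud, within 6 mm of the axis, 0.08 rad of upright); green-capped vial in its bore (under 3.5 mm above the bore floor, within 6 mm, 0.2 rad of upright); both released, at rest; the other two vials moved less than 30 mm (z of insert in the frame of heater between 0.038 and 0.0445 m and horizontal distance between insert and heater below 0.006 m and angle between insert's own z axis and vertical below 0.08 rad and z of green_vial in the frame of insert between 0.037 and 0.0445 m and horizontal distance between green_vial and insert below 0.006 m and angle between green_vial's own z axis and vertical below 0.2 rad and linear speed of each of green_vial, insert below 0.02 m/s and distance of each of white_vial, black_vial from where it was at the start of the episode below 0.03 m); the robot touches nothing.
It fails at once if the insert is pressed against the heater with more than 45 N (contact force between insert and heater above 45 N).
It fails at once if the green-capped vial is pressed against the insert with more than 30 N (contact force between green_vial and insert above 30 N).
It fails at once if another vial is moved or knocked over (distance of any of white_vial, black_vial from where it was at the start of the episode above 0.03 m or angle between any of white_vial, black_vial's own z axis and vertical above 0.5 rad).
It also fails if it takes over 72 s, if anything falls off the work surface, if the arm or the gripper's body presses on something with over 40 N, if the wrist force passes 120 N, or if a joint passes its speed limit or range.

## Working session

There is one attempt and no reset: what is moved stays moved. The work goes in short steps, Python scripts to look and compute and a tool call to move; the robot and the scene stay as the last step left them, time stands still between calls to the robot, and variables do not carry over. Pictures are saved under pics/ and viewed, at most 10 in all, crops included, and the job is handed in when it is done.

Besides the shell and the picture viewer there is one more tool, called after ">>>" by a JSON object that holds its "api" and its "payload", one argument or row to a line. move_arm: Moves the arm, as the interface text tells. Its arguments: {"type":"object","properties":{"rows":{"type":"array","items":{"type":"array"}},"squeeze":{"type":"number"}},"required":["rows"]}

```bash
mkdir -p pics; ls; cat > h.py <<'E'
import numpy as np, cv2
from bench import read_state,get_image
def ray(c,u,v):
    P=np.array(c["pose"]);d=P[:3,:3]@np.array([(u-c["cx"])/c["fx"],(v-c["cy"])/c["fy"],1.]);return P[:3,3],d/np.linalg.norm(d)
def onz(c,u,v,z):
    o,d=ray(c,u,v);return o+d*(z-o[2])/d[2]
def cross(r1,r2):
    A=[];b=[]
    for o,d in(r1,r2):
        M=np.eye(3)-np.outer(d,d);A.append(M);b.append(M@o)
    return np.linalg.lstsq(np.vstack(A),np.hstack(b),rcond=None)[0]
E
python3 - <<'E'
from h import *
s=read_state();print(s)
ims=[]
for n in("scene","top","wrist"):
    c=get_image(n);cv2.imwrite(f"pics/{n}0.png",c["img"]);print(n,c["fx"],c["cx"],c["cy"],np.round(c["pose"],3).tolist())
    np.save(f"{n}0.npy",c,allow_pickle=True)
E
```

```text
pics
{'t': 0.0, 'qpos': array([ 1.25400707e+00,  3.20262608e-01,  1.56571809e+00,  1.02903996e-05,
        1.25738021e+00, -2.00018861e-02]), 'qd': array([-1.20154786e-03,  4.74422711e-05, -6.46511024e-04, -4.96937508e-04,
        5.44307627e-04, -1.80481563e-03]), 'joint_torque': array([-5.14580533e-04, -4.15519452e+01, -2.34163803e+01, -2.50322728e-05,
        8.33887258e-03, -1.71543581e-05]), 'tcp_pos': array([168.0144692 , 549.43052678, 252.48388229]), 'tool_rot': array([ 1.47851179e-01,  9.89009225e-01, -8.70802882e-04, -1.53004700e-04]), 'wrist_force': array([-0.13528405, -0.37955075,  0.00598159]), 'moment': array([-0.02532853,  0.00682793,  0.02425332]), 'grasp_force': 0.0, 'opening': 85.1864514318354}
scene 421.443338837395 282.2607396965677 212.1700167619104 [[0.436, -0.547, 0.715, -101.152], [-0.9, -0.285, 0.331, -319.031], [0.023, -0.787, -0.616, 599.74], [0.0, 0.0, 0.0, 1.0]]
top 468.1508898751787 277.3726817815732 204.38239880932798 [[0.004, -0.996, 0.088, 411.153], [-1.0, -0.003, 0.012, -50.699], [-0.012, -0.088, -0.996, 1035.228], [0.0, 0.0, 0.0, 1.0]]
wrist 320.57421959479484 281.6095637718007 206.5744329366223 [[0.293, 0.908, 0.301, 89.666], [0.956, -0.277, -0.094, 573.428], [-0.002, 0.315, -0.949, 373.163], [0.0, 0.0, 0.0, 1.0]]
```

View pics/top0.png

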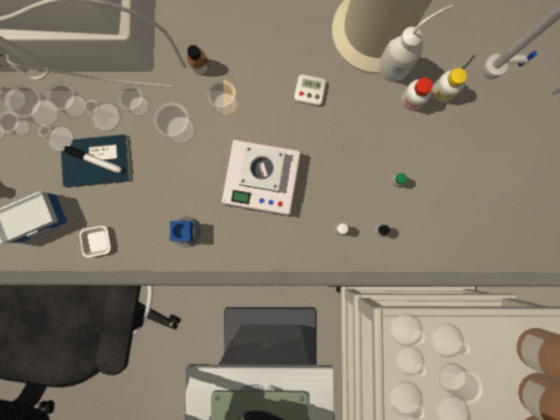

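View pics/scene0.png

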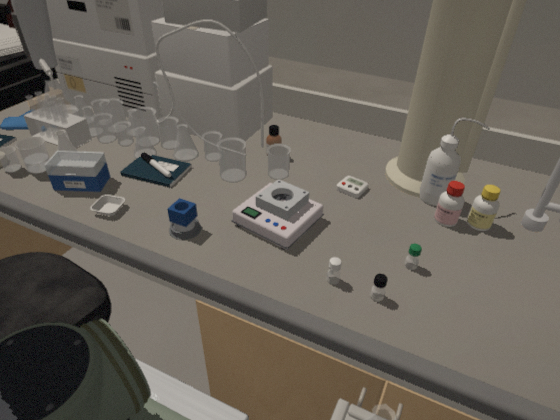

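The top view shows the blue insert at (182,231), the heater well at (262,168), and the green cap at (401,179). The white and black vials are at (343,229) and (384,230). In the scene view the insert is at (183,212), the well at (282,196), and the green cap at (414,250).

```bash
python3 - <<'E'
from h import *
C={n:np.load(f"{n}0.npy",allow_pickle=True).item() for n in("scene","top")}
def blob(c,lo,hi,near):
    m=cv2.inRange(cv2.cvtColor(c["img"],cv2.COLOR_BGR2HSV),lo,hi)
    n,l,st,ce=cv2.connectedComponentsWithStats(m)
    i=min((i for i in range(1,n) if st[i,4]>8),key=lambda i:np.hypot(*(ce[i]-near)));return (l==i).astype(np.uint8),ce[i],st[i]
R={}
for k,lo,hi,a,b in(("green",(60,100,40),(90,255,255),(401,179),(414,250)),("blue",(105,150,30),(125,255,255),(182,231),(183,212))):
    r=[]
    for n,p in(("top",a),("scene",b)):
        m,ce,st=blob(C[n],lo,hi,p);print(k,n,ce,st);r.append(ray(C[n],*ce))
    print(k,cross(*r))
big=[]
for n,(u,v),s in(("top",(183,231),9),("top",(262,168),7),("scene",(183,215),6),("scene",(282,200),6)):
    w=C[n]["img"][v-20:v+20,u-20:u+20] if 0 else C[n]["img"][v-30:v+30,u-40:u+40]
    big.append(cv2.resize(w,(400,300),interpolation=cv2.INTER_CUBIC))
cv2.imwrite("pics/crop1.png",np.vstack([np.hstack(big[:2]),np.hstack(big[2:])]))
E
```

```text
green top [400.91666667 178.08333333] [396 173  11  11  84]
green scene [414.53097345 249.46017699] [409 244  12  12 113]
green [ 554.78634756 -300.58415308   45.52987846]
blue top [180.89189189 230.45405405] [171 221  21  20 370]
blue scene [182.03342618 211.37325905] [168 199  28  27 359]
blue [441.97900745 164.78984729  49.05444319]
```

View pics/crop1.png

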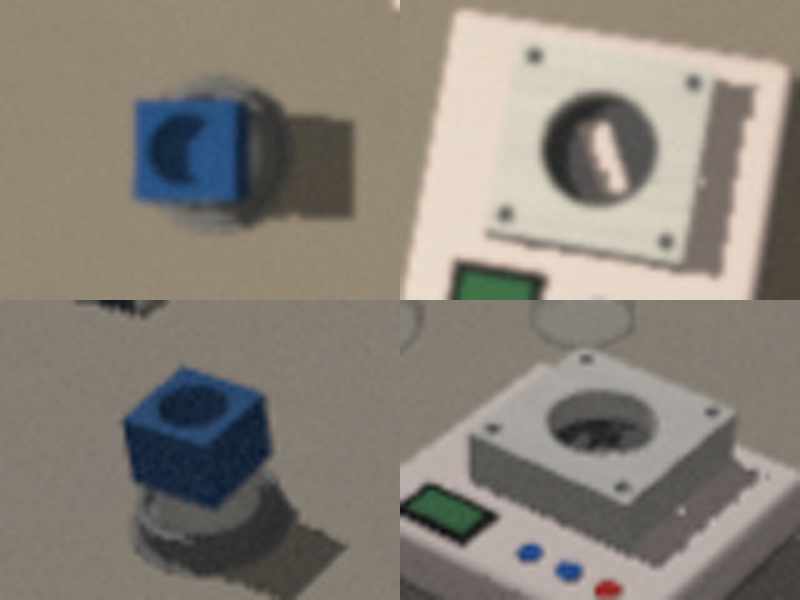

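>>> {"api": "move_arm", "payload": {
  "rows": [
    [[-0.374,-0.288,0],1.274,-1],
    [[-0.374,-0.288,0],1.274,-1],
    [[-0.374,-0.288,0],1.274,-1],
    [[-0.374,-0.288,0],1.274,-1],
    [[-0.374,-0.288,0],1.274,-1],
    [[-0.374,-0.288,0],1.274,-1],
    [[-0.374,-0.288,0],1.274,-1],
    [[-0.374,-0.288,0],1.274,-1],
    [[-0.374,-0.288,0],1.274,-1],
    [[-0.374,-0.288,0],1.274,-1],
    [[-0.374,-0.288,0],1.274,-1],
    [[-0.374,-0.288,0],1.274,-1],
    [[-0.374,-0.288,0],1.274,-1],
    [[-0.374,-0.288,0],1.274,-1],
    [[-0.374,-0.288,0],1.274,-1],
    [[-0.374,-0.288,0],1.274,-1]
  ]
}}

```text
t: 1.48
tcp_pos: [440.8, 166.0, 253.2]
tool_rot: [0.707, 0.708, -0.0, -0.0]
wrist_force: [0.6, 0.6, -0.6]
opening: 85.5
grasp_force: 0.0
```

```bash
python3 - <<'E'
from h import *
s=read_state();print(s["t"],s["tcp_pos"],s["tool_rot"])
c=get_image("wrist");cv2.imwrite("pics/w1.png",c["img"]);np.save("w1.npy",c,allow_pickle=True);print(np.round(c["pose"],3).tolist())
t=np.load("top0.npy",allow_pickle=True).item();print(onz(t,262,168,67),onz(t,181,231,64))
E
```

```text
1.4833 [440.83037593 166.01907286 253.21961852] [ 7.06510400e-01  7.07702600e-01 -8.39888727e-05 -2.78298775e-04]
[[1.0, 0.001, 0.0, 439.72], [0.001, -0.949, -0.315, 247.025], [-0.0, 0.315, -0.949, 373.839], [0.0, 0.0, 0.0, 1.0]]
[572.54813237  -6.49614534  67.        ] [440.47675102 161.12656553  64.        ]
```

View pics/w1.png

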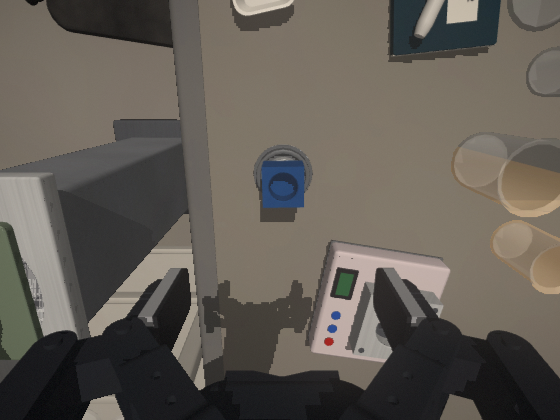

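The wrist view shows the blue head at (283,185) with its bore near (284,186). It is nearly square to the image, and the fingers are clear of it.

```bash
python3 - <<'E'
from h import *
c=np.load("w1.npy",allow_pickle=True).item();t=np.load("top0.npy",allow_pickle=True).item()
hsv=cv2.cvtColor(c["img"],cv2.COLOR_BGR2HSV)
m=cv2.inRange(hsv,(105,120,30),(125,255,255));m[:140]=0;m[230:]=0;m[:,:240]=0;m[:,330:]=0
print("V levels",hsv[170:206:4,270,2],hsv[165:210:4,300,2])
top=((m>0)&(hsv[...,2]>np.percentile(hsv[...,2][m>0],40))).astype(np.uint8)
cs=cv2.findContours(m,cv2.RETR_EXTERNAL,cv2.CHAIN_APPROX_NONE)[0];q=max(cs,key=cv2.contourArea);r=cv2.minAreaRect(q);print(r)
b=cv2.boundingRect(q);print(b)
roi=cv2.resize(c["img"][150:220,240:330],None,fx=8,fy=8,interpolation=cv2.INTER_CUBIC);cv2.imwrite("pics/w1c.png",roi)
for v in (170,175): print("left/right edge",v,np.where(m[v])[0][[0,-1]])
for v in (190,200,205): print(v,np.where(m[v])[0][[0,-1]])
for u in (266,275,284,293,300): print("col",u,np.where(m[:,u])[0][[0,-1]])
print(cross(ray(c,284,186),ray(t,181,231)),onz(c,284,186,64))
E
```

```text
V levels [115 115 109  67 109  77 106 114 117] [ 91 114 113 114 115 112 111 114 110 113 112 127]
((282.4999694824219, 183.99998474121094), (45.99999237060547, 40.99999237060547), 90.0)
(262, 161, 42, 47)
left/right edge 170 [262 303]
left/right edge 175 [262 303]
190 [262 303]
200 [263 303]
205 [263 303]
col 266 [161 207]
col 275 [162 207]
col 284 [162 206]
col 293 [161 206]
col 300 [161 206]
[441.51575882 163.27128424  54.02437789] [442.17422506 165.84682287  64.        ]
```

View pics/w1c.png

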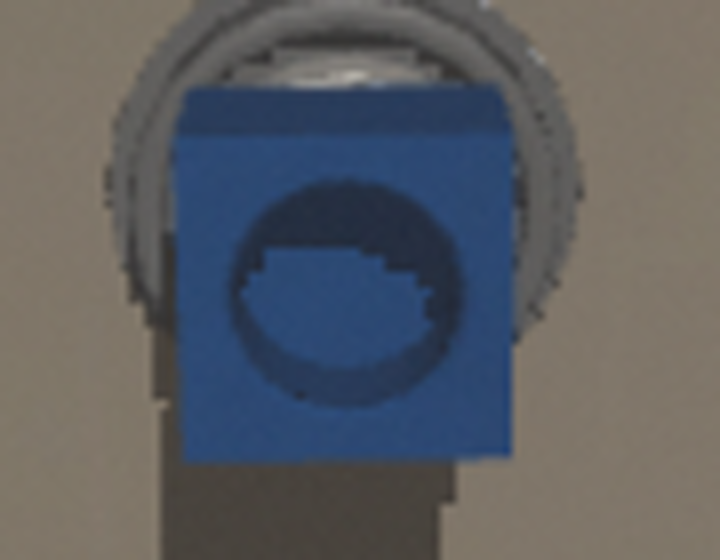

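>>> {"api": "move_arm", "payload": {
  "rows": [
    [[-0.0006,0.001,0.04],0,-1],
    [[-0.0006,0.001,0.08],0,-1],
    [[-0.0006,0.001,0.12],0,-1],
    [[-0.0006,0.001,0.16],0,-1],
    [[-0.0006,0.001,0.185],0,-1],
    [[-0.0006,0.001,0.197],0,-1],
    [[-0.0006,0.001,0.197],0,-1],
    [[-0.0006,0.001,0.197],0,1],
    [[-0.0006,0.001,0.197],0,1],
    [[-0.0006,0.001,0.197],0,1],
    [[-0.0006,0.001,0.197],0,1],
    [[-0.0006,0.001,0.197],0,1],
    [[-0.0006,0.001,0.197],0,1],
    [[-0.0006,0.001,0.197],0,1],
    [[-0.0006,0.001,0.197],0,1],
    [[-0.0006,0.001,0.197],0,1]
  ],
  "squeeze": 50
}}

```text
t: 2.87
tcp_pos: [443.5, 165.0, 57.8]
tool_rot: [0.707, 0.707, 0.002, 0.0]
wrist_force: [-0.8, 1.6, 6.7]
opening: 41.4
grasp_force: 50.8
```

>>> {"api": "move_arm", "payload": {
  "rows": [
    [[0,0,-0.01],0,1],
    [[0,0,-0.03],0,1],
    [[0,0,-0.06],0,1],
    [[0,0,-0.09],0,1],
    [[0,0,-0.12],0,1],
    [[0,0,-0.14],0,1],
    [[0,0,-0.14],0,1],
    [[0,0,-0.14],0,1]
  ]
}}

```text
t: 3.53
tcp_pos: [442.9, 164.5, 197.4]
tool_rot: [0.707, 0.707, 0.001, 0.001]
wrist_force: [0.2, 0.0, -2.0]
opening: 41.3
grasp_force: 50.9
```

```bash
python3 - <<'E'
from h import *
s=read_state();print(s["t"],s["tcp_pos"],s["tool_rot"],s["opening"])
a=get_image("scene");p=np.array(s["tcp_pos"]);P=np.array(a["pose"]);q=P[:3,:3].T@(p+[0,0,-40]-P[:3,3]);u=int(a["cx"]+a["fx"]*q[0]/q[2]);v=int(a["cy"]+a["fy"]*q[1]/q[2]);print(u,v)
v=max(v,30);u=max(40,u)
A=cv2.resize(a["img"][v-30:v+30,u-40:u+40],(400,300),interpolation=cv2.INTER_CUBIC)
w=get_image("wrist");np.save("w2.npy",w,allow_pickle=True)
cv2.imwrite("pics/c2.png",np.hstack([A,cv2.resize(w["img"],(400,300))]))
E
```

```text
3.5333 [442.89866467 164.53104319 197.4285389 ] [7.07138150e-01 7.07073632e-01 1.42977416e-03 6.86731073e-04] 41.347794189746956
175 167
```

View pics/c2.png

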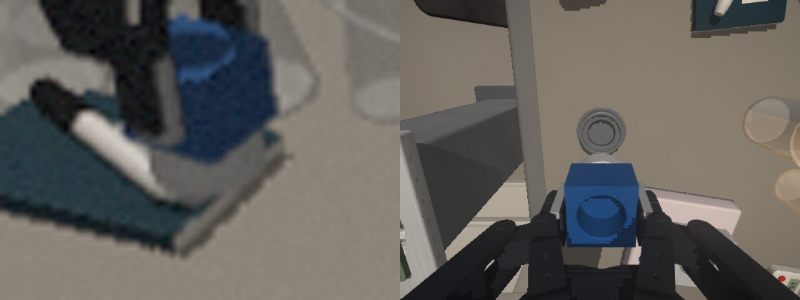

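The insert is in hand and the stand is empty, but the tongue can't be told from the background here. I'll raise it to the scene camera's height, so its underside profile shows.

>>> {"api": "move_arm", "payload": {
  "rows": [
    [[-0.01,0,-0.04],-0.1,1],
    [[-0.02,0,-0.08],-0.2,1],
    [[-0.03,0.01,-0.12],-0.3,1],
    [[-0.04,0.01,-0.16],-0.4,1],
    [[-0.06,0.01,-0.2],-0.5,1],
    [[-0.08,0.017,-0.24],-0.6,1],
    [[-0.085,0.017,-0.28],-0.6,1],
    [[-0.085,0.017,-0.28],-0.6,1],
    [[-0.085,0.017,-0.28],-0.6,1],
    [[-0.085,0.017,-0.28],-0.6,1]
  ]
}}

```text
t: 4.47
tcp_pos: [459.5, 79.5, 474.2]
tool_rot: [0.467, 0.884, -0.001, -0.002]
wrist_force: [0.1, 0.7, -1.7]
opening: 41.2
grasp_force: 51.7
```

```bash
python3 - <<'E'
from h import *
s=read_state();print(s["t"],s["tcp_pos"],s["tool_rot"],s["opening"])
a=get_image("scene");p=np.array(s["tcp_pos"]);P=np.array(a["pose"]);q=P[:3,:3].T@(p+[0,0,-40]-P[:3,3]);u=int(a["cx"]+a["fx"]*q[0]/q[2]);v=int(a["cy"]+a["fy"]*q[1]/q[2]);print(u,v)
v=max(v,45);u=max(60,u)
cv2.imwrite("pics/c3.png",cv2.resize(a["img"][v-45:v+45,u-60:u+60],(600,450),interpolation=cv2.INTER_CUBIC))
E
```

```text
4.4667 [459.53930976  79.5194997  474.17733347] [ 0.46668921  0.88441951 -0.00094826 -0.00155553] 41.189182923542425
204 19
```

View pics/c3.png

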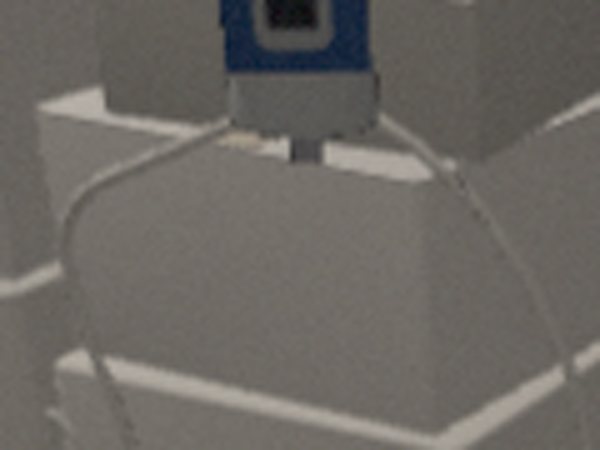

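The tongue shows as a narrow stub at (305,150), about 33 px wide against the pilot's 145 px. So it runs along the view, meaning along the tool's closing axis (tool y). Next I look straight down into the well.

>>> {"api": "move_arm", "payload": {
  "rows": [
    [[-0.03,-0.002,0.03],0.1,1],
    [[-0.05,-0.003,0.06],0.2,1],
    [[-0.07,-0.004,0.09],0.3,1],
    [[-0.09,-0.005,0.12],0.4,1],
    [[-0.11,-0.006,0.15],0.5,1],
    [[-0.13,-0.007,0.18],0.6,1],
    [[-0.15,-0.008,0.21],0.7,1],
    [[-0.17,-0.01,0.24],0.73,1],
    [[-0.1955,-0.011,0.265],0.73,1],
    [[-0.1955,-0.011,0.284],0.73,1],
    [[-0.1955,-0.011,0.284],0.73,1],
    [[-0.1955,-0.011,0.284],0.73,1],
    [[-0.1955,-0.011,0.284],0.73,1]
  ]
}}

```text
t: 5.6
tcp_pos: [560.6, -87.3, 192.3]
tool_rot: [0.751, 0.66, -0.0, -0.0]
wrist_force: [-0.6, 0.0, -1.3]
opening: 41.5
grasp_force: 51.5
```

```bash
python3 - <<'E'
from h import *
s=read_state();print(s["t"],s["tcp_pos"],s["tool_rot"],s["opening"])
w=get_image("wrist");np.save("w3.npy",w,allow_pickle=True);P=np.array(w["pose"]);print(np.round(P,3).tolist())
p=np.array([572.5,-6.5,67]);q=P[:3,:3].T@(p-P[:3,3]);u=int(w["cx"]+w["fx"]*q[0]/q[2]);v=int(w["cy"]+w["fy"]*q[1]/q[2]);print(u,v)
v=max(v,45);o=w["img"][v-45:v+45,u-60:u+60];print("crop origin",u-60,v-45)
cv2.imwrite("pics/c4.png",cv2.resize(o,(720,540),interpolation=cv2.INTER_CUBIC))
E
```

```text
5.6 [560.58799395 -87.27992312 192.32566913] [ 7.51254974e-01  6.60011967e-01 -9.52526951e-05 -3.97786943e-04] 41.525221991507074
[[0.992, -0.122, -0.041, 570.063], [-0.129, -0.941, -0.312, -7.002], [-0.0, 0.315, -0.949, 312.972], [0.0, 0.0, 0.0, 1.0]]
284 99
crop origin 224 54
```

View pics/c4.png

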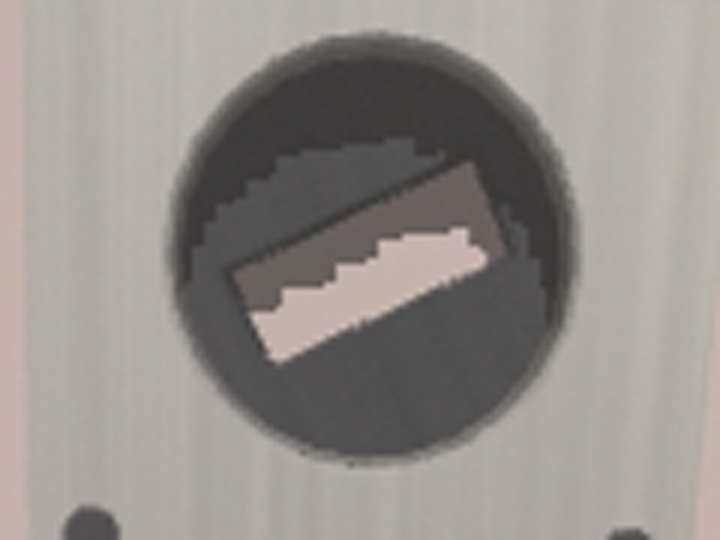

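The view is straight into the well. The mouth rim spans crop columns 170–580 and rows 32–465. The slot's corners are near (230,268), (470,160), (508,258) and (277,365).

```bash
python3 - <<'E'
from h import *
w=np.load("w3.npy",allow_pickle=True).item();t=np.load("top0.npy",allow_pickle=True).item()
f=lambda x,y,z:onz(w,224+x/6-.4,54+y/6-.4,z)
print("mouth",f(375,248,67),"two-view",cross(ray(w,224+375/6,54+248/6),ray(t,262,168)))
c=[f(*p,51) for p in((230,268),(470,160),(508,258),(277,365))]
print("slot centre",np.mean(c,0))
for a,b in((0,1),(3,2)):
    d=c[b]-c[a];print(np.linalg.norm(d),np.arctan2(d[1],d[0]))
# bore in hand, from w2 (mouth height from grasp: tcp z-3+11..)
s=read_state();q=s["tool_rot"];print("yaw_y", np.arctan2(*( (lambda R:(R[1,1],R[0,1]))(__import__('scipy.spatial.transform',fromlist=['Rotation']).Rotation.from_quat(q).as_matrix()))))
hsv=cv2.cvtColor(w["img"],cv2.COLOR_BGR2HSV);m=cv2.inRange(hsv,(105,110,30),(125,255,255));n,l,st,ce=cv2.connectedComponentsWithStats(m);i=1+np.argmax(st[1:,4]);print(st[i])
v=st[i][1]+st[i][3]-10
x=np.where(l[v]==i)[0];print("head cols",v,x[0],x[-1], onz(w,(x[0]+x[-1])/2,v,200))
E
```

```text
mouth [573.70207226  -3.79158838  67.        ] two-view [574.37155133  -4.94605954  54.73659021]
slot centre [573.11775512  -5.38765511  51.        ]
33.34190743716577 0.2705719652737718
32.72205050466313 0.2877592185982716
yaw_y -0.12895896937952117
[  230   229   105   117 11479]
head cols 336 235 329 [ 557.81674161 -102.14396914  200.        ]
```

>>> {"api": "move_arm", "payload": {
  "rows": [
    [[0.025,0.001,0],-0.1,1],
    [[0.05,0.001,0],-0.2,1],
    [[0.07,0.002,0],-0.3,1],
    [[0.0837,0.002,0.02],-0.409,1],
    [[0.0837,0.002,0.04],-0.409,1],
    [[0.0837,0.002,0.06],-0.409,1],
    [[0.0837,0.002,0.067],-0.409,1],
    [[0.0837,0.002,0.067],-0.409,1],
    [[0.0837,0.002,0.067],-0.409,1],
    [[0.0837,0.002,0.067],-0.409,1]
  ]
}}

```text
t: 6.48
tcp_pos: [574.8, -5.4, 127.1]
tool_rot: [0.602, 0.799, 0.001, 0.001]
wrist_force: [-0.5, 0.4, -1.7]
opening: 41.3
grasp_force: 51.6
```

```bash
python3 - <<'E'
from h import *
s=read_state();print(s["t"],s["tcp_pos"],s["tool_rot"],s["opening"])
w=get_image("wrist");t=get_image("top")
o=t["img"][130:205,212:312]
cv2.imwrite("pics/c5.png",np.hstack([cv2.resize(w["img"],(400,300)),cv2.resize(o,(400,300),interpolation=cv2.INTER_CUBIC)]))
E
```

```text
6.4833 [574.79824975  -5.37824808 127.09604696] [0.60194538 0.79853546 0.00103322 0.00134473] 41.275311158787574
```

View pics/c5.png

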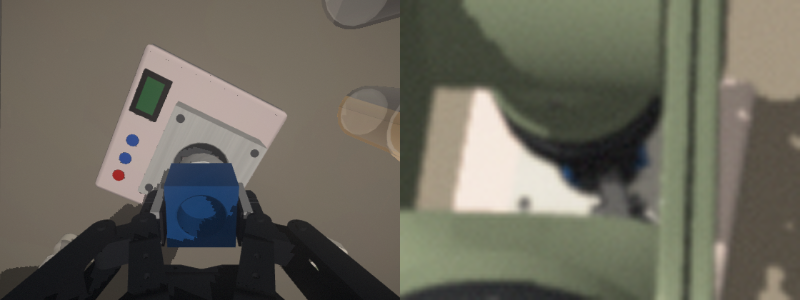

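The wrist view shows the insert over the well (rim arc at (205,155)). I lower it gently.

>>> {"api": "move_arm", "payload": {
  "rows": [
    [[0.001,-0.001,0.0],0,1],
    [[0.001,-0.001,0.004],0,1],
    [[0.001,-0.001,0.008],0,1],
    [[0.001,-0.001,0.011],0,1],
    [[0.001,-0.001,0.014],0,1],
    [[0.001,-0.001,0.016],0,1],
    [[0.001,-0.001,0.018],0,1],
    [[0.001,-0.001,0.018],0,1],
    [[0.001,-0.001,0.018],0,1]
  ]
}}

```text
t: 7.33
tcp_pos: [572.5, -4.6, 107.1]
tool_rot: [0.602, 0.799, -0.0, -0.0]
wrist_force: [0.7, 0.4, -0.9]
opening: 41.5
grasp_force: 51.6
```

>>> {"api": "move_arm", "payload": {
  "rows": [
    [[0,0,0.001],0,1],
    [[0,0,0.001],0,1],
    [[0,0,0.002],0,1],
    [[0,0,0.002],0,1],
    [[0,0,0.003],0,1],
    [[0,0,0.003],0,1]
  ]
}}

```text
t: 7.83
tcp_pos: [572.5, -4.7, 104.2]
tool_rot: [0.602, 0.799, 0.0, -0.0]
wrist_force: [0.6, 0.5, -1.4]
opening: 41.3
grasp_force: 51.6
```

No contact yet, so it may already be in the slot.

>>> {"api": "move_arm", "payload": {
  "rows": [
    [[0,0,0.001],0,1],
    [[0,0,0.001],0,1],
    [[0,0,0.002],0,1],
    [[0,0,0.002],0,1],
    [[0,0,0.003],0,1],
    [[0,0,0.003],0,1],
    [[0,0,0.003],0,1]
  ]
}}

```text
t: 8.42
tcp_pos: [572.5, -4.6, 101.2]
tool_rot: [0.602, 0.799, 0.0, -0.0]
wrist_force: [-0.4, 0.1, -0.6]
opening: 41.4
grasp_force: 51.6
```

>>> {"api": "move_arm", "payload": {
  "rows": [
    [[0,0,0.001],0,1],
    [[0,0,0.001],0,1],
    [[0,0,0.002],0,1],
    [[0,0,0.002],0,1],
    [[0,0,0.003],0,1],
    [[0,0,0.003],0,1],
    [[0,0,0.003],0,1]
  ]
}}

```text
t: 9.0
tcp_pos: [572.5, -4.6, 98.2]
tool_rot: [0.602, 0.799, 0.0, -0.0]
wrist_force: [-0.2, 0.9, -2.2]
opening: 41.1
grasp_force: 51.6
```

>>> {"api": "move_arm", "payload": {
  "rows": [
    [[0,0,0.0005],0,1],
    [[0,0,0.001],0,1],
    [[0,0,0.001],0,1],
    [[0,0,0.0015],0,1],
    [[0,0,0.0015],0,1],
    [[0,0,0.0015],0,1]
  ]
}}

```text
t: 9.5
tcp_pos: [572.5, -4.7, 96.9]
tool_rot: [0.602, 0.799, 0.0, 0.0]
wrist_force: [0.4, 0.4, -1.0]
opening: 41.1
grasp_force: 51.7
```

>>> {"api": "move_arm", "payload": {
  "rows": [
    [[0,0,0.0005],0,1],
    [[0,0,0.001],0,1],
    [[0,0,0.001],0,1],
    [[0,0,0.0015],0,1],
    [[0,0,0.0015],0,1],
    [[0,0,0.0015],0,1]
  ]
}}

```text
t: 10.0
tcp_pos: [572.5, -4.7, 96.8]
tool_rot: [0.602, 0.799, 0.0, 0.0]
wrist_force: [-3.3, -0.7, 10.4]
opening: 41.1
grasp_force: 52.9
```

Contact came at TCP z 96.8 with 10 N, which matches the height for fully home. I release and rise.

>>> {"api": "move_arm", "payload": {
  "rows": [
    [[0,0,-0.001],0,1],
    [[0,0,-0.001],0,0.5],
    [[0,0,-0.001],0,-1],
    [[0,0,-0.001],0,-1],
    [[0,0,-0.001],0,-1],
    [[0,0,-0.001],0,-1],
    [[0,0,-0.01],0,-1],
    [[0,0,-0.03],0,-1],
    [[0,0,-0.06],0,-1],
    [[0,0,-0.1],0,-1],
    [[0,0,-0.13],0,-1],
    [[0,0,-0.15],0,-1],
    [[0,0,-0.15],0,-1],
    [[0,0,-0.15],0,-1]
  ]
}}

```text
t: 11.17
tcp_pos: [572.9, -4.7, 246.9]
tool_rot: [0.602, 0.799, 0.001, 0.001]
wrist_force: [-0.3, -0.5, -1.7]
opening: 85.2
grasp_force: 0.0
```

```bash
python3 - <<'E'
from h import *
s=read_state();print(s["t"],s["tcp_pos"],s["tool_rot"],s["opening"])
w=get_image("wrist");np.save("w5.npy",w,allow_pickle=True);P=np.array(w["pose"])
p=np.array([573,-4.6,103]);q=P[:3,:3].T@(p-P[:3,3]);u=int(w["cx"]+w["fx"]*q[0]/q[2]);v=int(w["cy"]+w["fy"]*q[1]/q[2]);print(u,v)
u0,v0=u-80,v-60;print("origin",u0,v0)
cv2.imwrite("pics/c6.png",cv2.resize(w["img"][v0:v0+120,u0:u0+160],(800,600),interpolation=cv2.INTER_CUBIC))
g=np.load("top0.npy",allow_pickle=True).item();sc=np.load("scene0.npy",allow_pickle=True).item()
print("green cap",onz(g,400.9,178.1,51),onz(sc,414.5,249.5,46))
E
```

```text
11.1667 [572.89260247  -4.67328438 246.93616475] [0.6019182  0.79855611 0.00097465 0.00129131] 85.22257467401776
282 199
origin 202 139
green cap [ 554.12687727 -299.73885826   51.        ] [ 553.75470866 -300.0407075    46.        ]
```

View pics/c6.png

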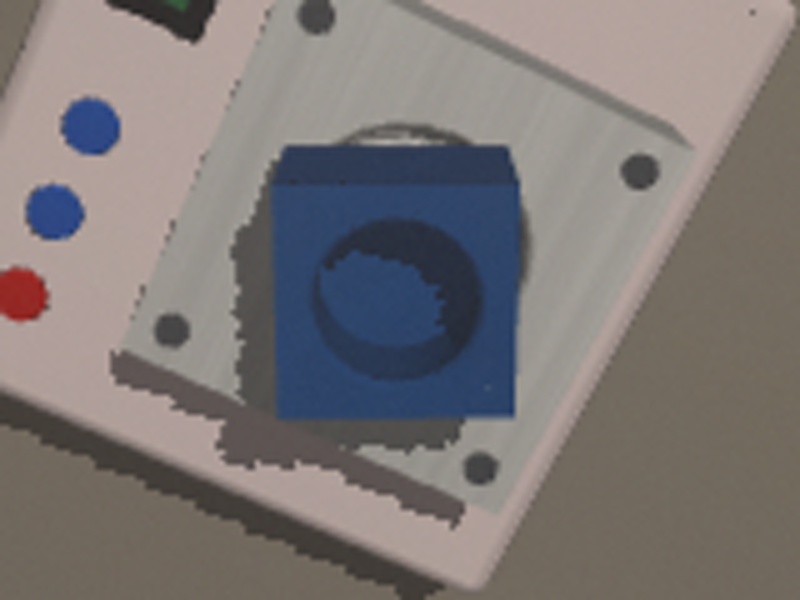

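The insert sits square and low in the well, with its bore at crop (397,300), as predicted. Now to above the green vial, measuring numerically from here.

>>> {"api": "move_arm", "payload": {
  "rows": [
    [[-0.035,-0.0125,0],0,-1],
    [[-0.07,-0.025,0],0,-1],
    [[-0.105,-0.0375,0],0,-1],
    [[-0.14,-0.05,0],0,-1],
    [[-0.175,-0.0625,0],0,-1],
    [[-0.21,-0.075,0],0,-1],
    [[-0.245,-0.0875,0],0,-1],
    [[-0.265,-0.095,0],0,-1],
    [[-0.2785,-0.0997,0],0,-1],
    [[-0.2785,-0.0997,0],0,-1],
    [[-0.2785,-0.0997,0],0,-1],
    [[-0.2785,-0.0997,0],0,-1]
  ]
}}

```text
t: 12.22
tcp_pos: [553.3, -298.4, 244.6]
tool_rot: [0.602, 0.799, 0.0, -0.001]
wrist_force: [-0.1, 0.6, -0.1]
opening: 85.4
grasp_force: 0.0
```

```bash
python3 - <<'E'
from h import *
s=read_state();print(s["t"],s["tcp_pos"],s["tool_rot"],s["opening"])
w=get_image("wrist");g=np.load("top0.npy",allow_pickle=True).item();sc=np.load("scene0.npy",allow_pickle=True).item()
m=cv2.inRange(cv2.cvtColor(w["img"],cv2.COLOR_BGR2HSV),(60,90,40),(90,255,255))
n,l,st,ce=cv2.connectedComponentsWithStats(m)
for i in range(1,n):
    if st[i,4]>60: print(st[i],ce[i],onz(w,*ce[i],50),cross(ray(w,*ce[i]),ray(g,400.9,178.1)),cross(ray(w,*ce[i]),ray(sc,414.5,249.5)))
E
```

```text
12.2167 [ 553.28212121 -298.39141839  244.55125881] [ 6.01543786e-01  7.98839107e-01  3.11886490e-04 -1.02842353e-03] 85.36902100581513
[273 175  21  23 397] [282.81612091 186.06549118] [ 553.75824347 -299.37458011   50.        ] [ 553.18345797 -297.7928359    57.52355564] [ 554.01954587 -300.21439984   45.86345719]
```

>>> {"api": "move_arm", "payload": {
  "rows": [
    [[-0.0013,0,0.04],0,-1],
    [[-0.0013,0,0.08],0,-1],
    [[-0.0013,0,0.12],0,-1],
    [[-0.0013,0,0.16],0,-1],
    [[-0.0013,0,0.185],0,-1],
    [[-0.0013,0,0.1975],0,-1],
    [[-0.0013,0,0.1975],0,-1],
    [[-0.0013,0,0.1975],0,-0.5],
    [[-0.0013,0,0.1975],0,0],
    [[-0.0013,0,0.1975],0,1],
    [[-0.0013,0,0.1975],0,1],
    [[-0.0013,0,0.1975],0,1],
    [[-0.0013,0,0.1975],0,1],
    [[-0.0013,0,0.1975],0,1],
    [[-0.0013,0,0.1975],0,1],
    [[-0.0013,0,0.1975],0,1],
    [[-0.0013,0,0.1975],0,1]
  ],
  "squeeze": 25
}}

```text
t: 13.68
tcp_pos: [554.3, -301.4, 48.9]
tool_rot: [0.602, 0.798, 0.0, 0.001]
wrist_force: [-0.5, 0.3, 5.8]
opening: 21.8
grasp_force: 24.5
```

>>> {"api": "move_arm", "payload": {
  "rows": [
    [[0,0,-0.005],0,1],
    [[0,0,-0.02],0,1],
    [[0,0,-0.05],0,1],
    [[0,0,-0.09],0,1],
    [[0,0,-0.13],0,1],
    [[0,0,-0.13],0,1],
    [[0,0,-0.13],0,1]
  ]
}}

```text
t: 14.27
tcp_pos: [554.7, -301.8, 180.7]
tool_rot: [0.602, 0.799, 0.0, 0.003]
wrist_force: [-0.0, -0.1, -0.6]
opening: 22.0
grasp_force: 24.5
```

```bash
python3 - <<'E'
from h import *
from scipy.spatial.transform import Rotation as R
s=read_state();p=np.array(s["tcp_pos"]);T=R.from_quat(s["tool_rot"]).as_matrix();print(s["t"],p,s["tool_rot"],s["opening"])
r={}
for n in("wrist","scene","top"):
    w=get_image(n);P=np.array(w["pose"]);q=P[:3,:3].T@(p-P[:3,3]);print(n,"expect",w["cx"]+w["fx"]*q[0]/q[2],w["cy"]+w["fy"]*q[1]/q[2])
    m=cv2.inRange(cv2.cvtColor(w["img"],cv2.COLOR_BGR2HSV),(60,90,30),(90,255,255))
    N,l,st,ce=cv2.connectedComponentsWithStats(m)
    for i in range(1,N):
        if st[i,4]>25: print(st[i],ce[i],"at tcp z:",T.T@(onz(w,*ce[i],p[2])-p))
    if n!="top": cv2.imwrite(f"pics/v_{n}.png",w["img"])
E
```

```text
14.2667 [ 554.72505358 -301.7641604   180.67038799] [6.01948972e-01 7.98529381e-01 3.85083059e-04 2.84867619e-03] 21.951892750246415
wrist expect 283.827542997922 296.1136026246305
[ 257  260   50   60 2461] [281.48191792 289.97114994] at tcp z: [ 3.10765515 -1.02359447 -0.0168378 ]
scene expect 432.37535243151194 192.73303351438358
[244 207  14  10  69] [250.66666667 211.55072464] at tcp z: [ 296.6269885  -115.00447125   -1.67715408]
top expect 419.7005993456315 167.65884636470432
[234 193  14   9 100] [240.58 196.72] at tcp z: [331.38306123  38.19680139  -1.19953116]
```

```bash
python3 - <<'E'
from h import *
from scipy.spatial.transform import Rotation as R
s=read_state();p=np.array(s["tcp_pos"]);T=R.from_quat(s["tool_rot"]).as_matrix()
w=get_image("wrist");m=cv2.inRange(cv2.cvtColor(w["img"],cv2.COLOR_BGR2HSV),(60,90,30),(90,255,255));m[:,:240]=0;m[:,330:]=0
for v in range(260,325,4):
    x=np.where(m[v])[0];print(v,x[[0,-1]] if len(x) else None,end=" ")
print()
for v in (317,320): print(v,T.T@(onz(w,281.5,v,p[2]+3)-p))
f=np.load("w1.npy",allow_pickle=True).item()
# insert as seen from above: bore at (281,198.6) in w5
c=np.load("w5.npy",allow_pickle=True).item();print("bore",onz(c,281,198.6,103))
# white/black still where they were
print(p, T[:,0],T[:,1],T[:,2])
E
```

```text
260 [280 284] 264 [268 295] 268 [264 300] 272 [261 303] 276 [259 304] 280 [258 305] 284 [258 305] 288 [258 306] 292 [257 306] 296 [257 306] 300 [257 306] 304 [258 305] 308 [260 303] 312 [263 300] 316 [268 294] 320 None 324 None 
317 [-8.53797016 -1.00678129 -3.02067621]
320 [-10.09798228  -1.00745603  -3.02492828]
bore [571.8001607   -4.41995838 103.        ]
[ 552.61894501 -300.53869171  175.98452896] [-0.27531362  0.9613506   0.00272677] [ 0.96134894  0.27532055 -0.00260873] [-0.00325864  0.00190316 -0.99999288]
```

>>> {"api": "move_arm", "payload": {
  "rows": [
    [[0.02,0.007,0],0,1],
    [[0.05,0.018,0],0,1],
    [[0.085,0.031,0],0,1],
    [[0.12,0.044,0],0,1],
    [[0.155,0.056,0],0,1],
    [[0.19,0.069,0],0,1],
    [[0.22,0.08,0],0,1],
    [[0.245,0.089,0],0,1],
    [[0.265,0.096,0],0,1],
    [[0.2775,0.101,0],0,1],
    [[0.2775,0.101,0],0,1],
    [[0.2775,0.101,0],0,1],
    [[0.2775,0.101,0],0,1],
    [[0.2775,0.101,0],0,1],
    [[0.2775,0.101,0],0,1],
    [[0.2775,0.101,0],0,1]
  ]
}}

```text
t: 15.8
tcp_pos: [574.3, -7.4, 177.7]
tool_rot: [0.602, 0.798, -0.0, -0.0]
wrist_force: [-0.4, 0.5, -0.5]
opening: 21.9
grasp_force: 24.5
```

```bash
python3 - <<'E'
from h import *
s=read_state();print(s["tcp_pos"])
w=get_image("wrist");s=read_state();print(s["t"],s["tcp_pos"],s["tool_rot"],s["wrist_force"])
hsv=cv2.cvtColor(w["img"],cv2.COLOR_BGR2HSV)
m=cv2.inRange(hsv,(105,120,25),(125,255,255));n,l,st,ce=cv2.connectedComponentsWithStats(m);i=1+np.argmax(st[1:,4]);print("blue",st[i],ce[i])
m=cv2.inRange(hsv,(60,90,30),(90,255,255));n,l,st,ce=cv2.connectedComponentsWithStats(m);
for i in range(1,n):
    if st[i,4]>300:print("green",st[i],ce[i])
E
```

```text
[574.32969641  -7.41012794 177.74924001]
15.85 [574.37515338  -7.25930051 177.80516729] [6.02366952e-01 7.98219302e-01 2.64087729e-05 2.34105034e-05] [ 0.10188978  0.11892678 -0.90126836]
blue [ 248  187   65   67 2384] [278.9920302  215.83137584]
green [209 104  32  43 681] [223.94126285 126.22026432]
green [ 257  260   50   60 2478] [281.52138822 289.9180791 ]
```

>>> {"api": "move_arm", "payload": {
  "rows": [
    [[0.0016,-0.0007,0.0],0,1],
    [[0.0016,-0.0007,0.005],0,1],
    [[0.0016,-0.0007,0.01],0,1],
    [[0.0016,-0.0007,0.015],0,1],
    [[0.0016,-0.0007,0.019],0,1],
    [[0.0016,-0.0007,0.021],0,1],
    [[0.0016,-0.0007,0.021],0,1],
    [[0.0016,-0.0007,0.021],0,1],
    [[0.0016,-0.0007,0.021],0,1],
    [[0.0016,-0.0007,0.021],0,1]
  ]
}}

```text
t: 16.68
tcp_pos: [573.5, -5.2, 157.1]
tool_rot: [0.602, 0.799, 0.0, 0.0]
wrist_force: [-0.2, -0.2, -0.4]
opening: 22.2
grasp_force: 24.5
```

>>> {"api": "move_arm", "payload": {
  "rows": [
    [[-0.0006,-0.0004,0.001],0,1],
    [[-0.0006,-0.0004,0.002],0,1],
    [[-0.0006,-0.0004,0.003],0,1],
    [[-0.0006,-0.0004,0.004],0,1],
    [[-0.0006,-0.0004,0.005],0,1],
    [[-0.0006,-0.0004,0.006],0,1],
    [[-0.0006,-0.0004,0.007],0,1],
    [[-0.0006,-0.0004,0.0075],0,1],
    [[-0.0006,-0.0004,0.008],0,1],
    [[-0.0006,-0.0004,0.008],0,1]
  ]
}}

```text
t: 17.52
tcp_pos: [573.0, -5.8, 148.7]
tool_rot: [0.602, 0.799, -0.0, -0.0]
wrist_force: [0.5, 0.8, -0.7]
opening: 21.7
grasp_force: 24.5
```

>>> {"api": "move_arm", "payload": {
  "rows": [
    [[0,0,0.001],0,1],
    [[0,0,0.002],0,1],
    [[0,0,0.003],0,1],
    [[0,0,0.004],0,1],
    [[0,0,0.005],0,1],
    [[0,0,0.005],0,1],
    [[0,0,0.005],0,1]
  ]
}}

```text
t: 18.1
tcp_pos: [573.0, -5.8, 143.7]
tool_rot: [0.602, 0.799, -0.0, -0.0]
wrist_force: [-0.3, 0.5, 0.0]
opening: 21.6
grasp_force: 24.5
```

>>> {"api": "move_arm", "payload": {
  "rows": [
    [[0,0,0.001],0,1],
    [[0,0,0.002],0,1],
    [[0,0,0.003],0,1],
    [[0,0,0.004],0,1],
    [[0,0,0.005],0,1],
    [[0,0,0.006],0,1],
    [[0,0,0.007],0,1],
    [[0,0,0.008],0,1],
    [[0,0,0.008],0,1],
    [[0,0,0.008],0,1]
  ]
}}

```text
t: 18.93
tcp_pos: [573.0, -5.8, 135.7]
tool_rot: [0.602, 0.799, 0.0, -0.0]
wrist_force: [-1.5, -0.5, 0.1]
opening: 21.6
grasp_force: 24.5
```

>>> {"api": "move_arm", "payload": {
  "rows": [
    [[0,0,0.0005],0,1],
    [[0,0,0.001],0,1],
    [[0,0,0.0015],0,1],
    [[0,0,0.002],0,1],
    [[0,0,0.0025],0,1],
    [[0,0,0.0025],0,1],
    [[0,0,0.0025],0,1]
  ]
}}

```text
t: 19.52
tcp_pos: [573.0, -5.8, 133.3]
tool_rot: [0.602, 0.799, 0.0, -0.0]
wrist_force: [0.3, 0.7, -0.3]
opening: 21.9
grasp_force: 24.5
```

>>> {"api": "move_arm", "payload": {
  "rows": [
    [[0,0,0.0005],0,1],
    [[0,0,0.001],0,1],
    [[0,0,0.001],0,1],
    [[0,0,0.0015],0,1],
    [[0,0,0.0015],0,1],
    [[0,0,0.0015],0,1]
  ]
}}

```text
t: 20.02
tcp_pos: [573.1, -5.9, 132.0]
tool_rot: [0.602, 0.799, 0.0, 0.0]
wrist_force: [-0.8, -0.0, 0.7]
opening: 21.8
grasp_force: 24.5
```

>>> {"api": "move_arm", "payload": {
  "rows": [
    [[0,0,0.0005],0,1],
    [[0,0,0.0005],0,1],
    [[0,0,0.001],0,1],
    [[0,0,0.001],0,1],
    [[0,0,0.001],0,1]
  ]
}}

```text
t: 20.43
tcp_pos: [573.3, -5.9, 131.8]
tool_rot: [0.602, 0.799, 0.0, 0.0]
wrist_force: [-1.7, -0.5, 6.6]
opening: 21.9
grasp_force: 24.7
```

The vial reached the bore floor at the expected height, under 7 N. I ease off, release and rise.

>>> {"api": "move_arm", "payload": {
  "rows": [
    [[0,0,-0.001],0,1],
    [[0,0,-0.001],0,0.5],
    [[0,0,-0.001],0,0],
    [[0,0,-0.001],0,-0.5],
    [[0,0,-0.001],0,-1],
    [[0,0,-0.001],0,-1],
    [[0,0,-0.001],0,-1],
    [[0,0,-0.01],0,-1],
    [[0,0,-0.03],0,-1],
    [[0,0,-0.06],0,-1],
    [[0,0,-0.09],0,-1],
    [[0,0,-0.12],0,-1],
    [[0,0,-0.12],0,-1],
    [[0,0,-0.12],0,-1],
    [[0,0,-0.12],0,-1]
  ]
}}

```text
t: 21.68
tcp_pos: [572.6, -5.8, 250.7]
tool_rot: [0.602, 0.799, -0.0, -0.0]
wrist_force: [-0.5, -0.1, -0.5]
opening: 85.3
grasp_force: 0.0
```

```bash
python3 - <<'E'
from h import *
w=get_image("wrist");s=read_state();print(s["t"],s["tcp_pos"],s["opening"],s["wrist_force"])
hsv=cv2.cvtColor(w["img"],cv2.COLOR_BGR2HSV)
for k,lo,hi in(("blue",(105,120,25),(125,255,255)),("green",(60,90,30),(90,255,255))):
    n,l,st,ce=cv2.connectedComponentsWithStats(cv2.inRange(hsv,lo,hi))
    for i in range(1,n):
        if st[i,4]>150:print(k,st[i],ce[i],[onz(w,*ce[i],z).round(1).tolist() for z in(103,132)])
t=get_image("top")["img"].astype(int);t0=np.load("top0.npy",allow_pickle=True).item()["img"].astype(int)
for u,v in((343,229),(384,230)): print("bystander diff",np.abs(t-t0)[v-12:v+12,u-12:u+12].mean())
E
```

```text
21.7333 [572.31785637  -5.85323219 249.88925019] 85.78133683150287 [ 0.76141255 -0.55613106 -0.76653601]
blue [258 174  49  46 996] [282.96385542 190.32429719] [[570.8, 1.0, 103.0], [568.5, 8.7, 132.0]]
green [227 105  25  34 373] [237.95442359 122.58981233] [[520.0, 45.7, 103.0], [523.2, 48.5, 132.0]]
green [270 191  28  32 698] [283.55444126 206.71919771] [[575.5, -13.3, 103.0], [572.7, -4.0, 132.0]]
bystander diff 17.714699074074073
bystander diff 20.166087962962962
```

```bash
python3 - <<'E'
from h import *
a=get_image("scene")["img"].astype(int);b=np.load("scene0.npy",allow_pickle=True).item()["img"].astype(int)
for u,v in((335,269),(379,287)): print(np.abs(a-b)[v-15:v+15,u-12:u+12].mean())
g=cv2.inRange(cv2.cvtColor(a.astype(np.uint8),cv2.COLOR_BGR2HSV),(60,90,30),(90,255,255));n,l,st,ce=cv2.connectedComponentsWithStats(g)
print([ (st[i].tolist(),ce[i].round(1)) for i in range(1,n) if st[i,4]>20])
c=get_image("scene")
P=np.array(c["pose"]);q=P[:3,:3].T@(np.array([572.4,-4.5,129])-P[:3,3]);print(c["cx"]+c["fx"]*q[0]/q[2],c["cy"]+c["fy"]*q[1]/q[2])
E
```

```text
8.080092592592592
20.166203703703705
[([278, 166, 10, 10, 90], array([282.7, 170.4])), ([244, 208, 14, 9, 67], array([250.7, 211.7]))]
282.3123799798561 169.99588483569033
```

```bash
python3 - <<'E'
from h import *
a=get_image("scene")["img"];b=np.load("scene0.npy",allow_pickle=True).item()["img"]
for u,v in((335,269),(379,287)):
    r=cv2.matchTemplate(a[v-35:v+35,u-35:u+35],b[v-15:v+15,u-11:u+11],cv2.TM_CCOEFF_NORMED);_,m,_,x=cv2.minMaxLoc(r);print(m,np.array(x)-(24,20))
    print(a[v-12:v+12:6,u-9:u+10:6].mean(2).astype(int).tolist(),b[v-12:v+12:6,u-9:u+10:6].mean(2).astype(int).tolist())
E
```

```text
0.9046629667282104 [0 0]
[[127, 161, 144, 125], [124, 194, 179, 68], [125, 120, 105, 88], [126, 135, 121, 122]] [[120, 154, 137, 121], [122, 189, 172, 122], [122, 115, 100, 120], [120, 129, 115, 120]]
0.8324487805366516 [0 0]
[[69, 16, 17, 72], [72, 9, 21, 72], [126, 120, 45, 70], [133, 105, 122, 68]] [[121, 38, 23, 120], [123, 19, 21, 121], [121, 115, 45, 123], [126, 101, 111, 121]]
```

Neither bystander has moved (zero shift). The brightness difference is only the arm's shadow.

```bash
python3 -c "
from bench import job_done
print(job_done())"
```

```text
the job is handed in; nothing more can be done
None
```

The job is handed in at about 22 s of the 72 s allowed: the insert seated at its home height at about 10 N, the green-capped vial stands in its bore after touching down at under 7 N, and the white and black vials have not moved; the hand-in returned no verdict.

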